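# Gauge the graphite block, then hold it up to the inspection camera

### The job

Check the graphite block in the size gauge: seat it flat and fully home in the gauge's pocket, without dropping it, and let go of it there. Then take it out again and hold it up to the inspection camera: underside towards the lens and square to it, centred 80 mm in front of the lens, the block's long edges parallel to the camera's tilt axle. Finish while holding it still there; leave the camera's tilt, the frit jar and the rod scorer as they are.

Things in the scene. Friction and masses are not known exactly. Their poses are not given: they have to be found in the camera images.
- block: Dark graphite block, 52 mm (its x) x 60 mm (its y, the long edges) x 24 mm (its z), about 0.13 kg. Origin: centre of its underside; z points from underside to top. It starts flat on the table top (z = 0), at any of three spots shared with the frit jar and the rod scorer. Half a turn about its z makes no difference. Grip it by two side faces.
- block_top (a point): Centre of the block's top face, 24 mm above its origin; same axes as the block.
- gauge: Size gauge, fixed: aluminium plate 108 mm (x) x 116 mm (y) x 8 mm, lying on the thin steel mat, with four dark steel rails on it that leave a rectangular pocket open at the top. Origin: centre of the plate's underside, z up.
- pocket (a point): Centre of the pocket floor (the plate's top, 10 mm above the table). Axes as the gauge: z up; pocket 55 mm along x, 63 mm along y: 1.5 mm play on each side of the block, long edges along y. The rails rise 9 mm above this floor: inner walls upright for 5 mm, then bevelled 45 degrees outwards for 4 mm; beyond that flat, 14 mm wide. The corners are open.
- camera_stand: Inspection camera's stand, fixed: black base 90 x 90 x 12 mm with two upright cheeks 89 mm high that carry the camera's tilt axle, 75 mm above the table. Origin: centre of the base's underside. Its x points away from the robot's side, its y is along the axle, z up.
- camera_tilt (a joint): Tilt of the camera barrel about the axle (rad): 0 = looks straight up, positive = leans back towards the stand's -x, the robot's side. Stiff by friction, stays where it is; not to be changed.
- lens (a point): Centre of the front of the camera's lens, 55 mm from the axle, at the upper end of the black barrel (47 mm wide there, 90 mm long). Its z points out along the line of sight, up and towards the robot; its y is parallel to the tilt axle.
- focus (a point): Point on the line of sight 80 mm in front of the lens, where the centre of the block's underside belongs. Same axes as the lens: block z along this z, block y along this y (either way round), when presented.
- frit_jar: Round screw-lid jar, 50 mm wide, 49 mm high, origin at the centre of its foot; to be left alone.
- scorer: White upright rod scorer, 31 x 32 mm, 70 mm high, origin at the centre of its foot; to be left alone.
Not all that is in view belongs to the job. There is more than one size of the camera_stand; the job needs the larger.

How it is judged (in metres and radians):
On the way:
1. the block sits flat, square and fully home in the gauge pocket, let go (z of block in the frame of pocket between -0.002 and 0.002 m and horizontal distance between block and pocket below 0.0035 m and angle between the y axis of block and the y axis of pocket, either way round below 0.08 rad and angle between the z axis of block and the z axis of pocket, either way round below 0.04 rad and z of block_top in the frame of pocket above 0.01 m and contact force between the fingers and block below 0.1 N and linear speed of block below 0.02 m/s), for 0.3 s.
At the end, for the whole second after the job is handed in: The gripper holds the block still in the air, touching neither camera nor gauge: its underside faces the lens, centre within 15 mm of the point 80 mm in front of the lens, square to the line of sight and with long edges parallel to the tilt axle, each within 0.17 rad (distance between block and focus below 0.015 m and angle between the z axis of block and the z axis of focus, either way round below 0.17 rad and angle between the y axis of block and the y axis of focus, either way round below 0.17 rad and z of block_top in the frame of focus above 0.005 m and height (world z) of block above 0.12 m and contact force between the fingers and block above 1 N and contact force between block and camera_stand below 0.1 N and contact force between block and gauge below 0.1 N and linear speed of block below 0.03 m/s and angular speed of block below 0.2 rad/s); the arm keeps its last pose, push and grip.
It fails at once if the camera was moved or its tilt changed (lens moved more than 8 mm) (distance of lens from where it was at the start of the episode above 0.008 m).
It fails at once if a bystander was shifted more than 25 mm (distance of any of frit_jar, scorer from where it was at the start of the episode above 0.025 m).
It fails at once if the block was dropped (moving faster than 0.45 m/s out of the gripper) (contact force between the fingers and block below 0.05 N and linear speed of block above 0.45 m/s).
It also fails if it takes over 54 s, if anything falls off the work surface, if the arm or the gripper's body presses on something with over 40 N, if the wrist force passes 120 N, or if a joint passes its speed limit or range.

### The arm

A 6-joint arm with a two-finger parallel gripper is mounted at the origin on the work surface; the furniture and walls round the work are solid. World frame = base frame: x ahead of the robot, y to its left, z up, the work surface at z = 0. Lengths are in m, angles in degrees, forces in N, time in s.
With the tool pointing down it reaches from about 0.3 to 0.75 m from the base axis. Payload 8.5 kg.
Tool frame: the origin (TCP) lies on the centre line of the jaws, within the pads' length; the fingertips stand tips_ahead ahead of it and the grasp point (between the pads) lies 3 mm ahead of it (tips_ahead is the distance from the TCP to the fingertips, in m); z points along the fingers, y is the line along which they close (so a half turn about z gives the same grasp; the last joint's range is limited). The gripper opens to 85 mm and grips with 20 to 120 N. Pads are 22 mm wide; open, the fingers measure 114 mm over their backs; the gripper's body (76 mm by 85 mm) begins 54 mm behind the grasp point. The pads swing forward as they close: fully open they stand 13 mm farther back than shut.
Start: joints at [-12.336, 21.807, 74.336, -0, 83.858, -12.336], TCP at [0.55, 0, 0.253] pointing down, gripper open.
Joint ranges: [-178.18, 178.18], [-50.72, 133.34], [12.68, 142.11], [-81.47, 261.47], [9.98, 163.14], [-165.26, 165.26]. Speed limits (degrees/s): [136.94, 136.94, 180, 180, 180, 180].

### API

Orientations are given as a 3x3 rotation matrix whose columns are the frame's x, y, z axes.
In Python, from rig import observe, get_image, close_job, tips_ahead gives the robot as it stands.
- The arm moves only by the tool creep_tool, called as a command line: name --argument value ..., lists and objects as JSON in quotes. Schema: {"type":"object","properties":{"ticks":{"type":"string"},"grip_n":{"type":"number"},"only":{"type":"string"},"quiet":{"type":"boolean"},"lines":{"type":"string"}},"required":["ticks"],"additionalProperties":false}. ticks is a string of 1 to 10 rows, parted by a bar, with the numbers parted by commas; each row has 5 numbers: dx, dy, dz in m, then a turn about the tool's z in degrees, then the finger opening in m; each row shifts and turns the commanded pose from where the row before left it, along the tool's axes as they then stand; what a row does not reach is not made up. A row lasts 1/10 s, in which the tool goes at most 0.05 m and 8.59 degrees, less where a joint would pass 70% of its speed; a pose out of reach is approached as far as the arm can. The fingers move at their own pace and stop on an object; grip_n is the grip in N (left out, the last holds). Time passes only in rows, so rows that do not move let the fingers close. The tool returns the time, the measured TCP pose, the force, the opening and the grip force at its end. only (a regular expression) keeps the lines of the reply that match it, lines (a string "A,B") keeps lines A to B, and quiet returns only ok. Input that does not fit is refused with a message, and nothing moves.
- observe(): the state, without advancing time (a new reading comes with each control period).
- get_image(name): name is "scene" or "side" or "wrist"; returns a dict with "pixels" (384x512x3 uint8, red, green, blue), "depth" (384x512 float32, m along the optical axis (not along the pixel's ray), 0 where there is no reading), "K" (3x3 intrinsics, pixels), "extrinsics" (4x4, takes a point from world to camera coordinates). Camera axes: x right, y down, z forward; pixel columns grow to the right and rows downward; lengths in m; the calibration is good to about 2 mm. A picture is of the moment at which its call begins.
- close_job(): hands the job in; it is judged then, once.
The state is a dict: "time_s": time; "q": joint angles; "qvel": joint speeds; "joint_efforts": joint torques, N m; "position": TCP position; "tool_rot": TCP orientation; "ft_force": force on the tool from outside, world axes, zero at the start; "wrist_torque": the same for the moment, N m; "grip_width": finger opening in m; "gripper_force": force on a finger pad.
Only numpy, scipy, OpenCV 4.12 (cv2) and the standard library are available. Lean on these libraries where they do the work, as an engineer would, in place of code of your own. Each camera call takes 0.05 s, during which the arm holds its last target. There are 200 camera calls.

## Working session

There is one attempt and no reset: what is moved stays moved. The work goes in short steps, Python scripts to look and compute and a tool call to move; the robot and the scene stay as the last step left them, time stands still between calls to the robot, and variables do not carry over. Pictures are saved under pics/ and viewed, at most 10 in all, crops included, and the job is handed in when it is done.

```bash
mkdir -p pics; ls
```

Create h.py:
```python
import numpy as np, cv2
from rig import observe,get_image,tips_ahead
def grab(n,tag):
    d=get_image(n); cv2.imwrite(f'pics/{tag}.png',d['pixels'][:,:,::-1]); np.savez(f'{tag}.npz',**d); return d
def pts(d):
    K=d['K'];T=np.linalg.inv(d['extrinsics']);z=d['depth'].astype(float)
    v,u=np.mgrid[:z.shape[0],:z.shape[1]]
    P=np.stack([(u-K[0,2])/K[0,0]*z,(v-K[1,2])/K[1,1]*z,z],-1)
    P=P@T[:3,:3].T+T[:3,3]; P[z==0]=np.nan; return P
def ray(d,u,v,h):
    K=d['K'];T=np.linalg.inv(d['extrinsics'])
    r=T[:3,:3]@np.array([(u-K[0,2])/K[0,0],(v-K[1,2])/K[1,1],1]);o=T[:3,3]
    return o+r*(h-o[2])/r[2]
def proj(d,p):
    E=d['extrinsics'];c=E[:3,:3]@np.array(p)+E[:3,3];q=d['K']@c;return q[:2]/q[2]
```

Run:
```python
from h import *
for n in['scene','side','wrist']:
    d=grab(n,n); print(n,np.linalg.inv(d['extrinsics']).round(3).tolist(),d['K'][0,0])
import rig
t=tips_ahead
print(t() if callable(t) else t); s=observe(); print(s['position'],s['tool_rot'],s['grip_width'],s['ft_force'])
a=cv2.imread('pics/scene.png');b=cv2.imread('pics/side.png');
cv2.imwrite('pics/both.png',cv2.resize(np.vstack([a,b]),(400,600)))
```

```text
pics
scene [[-0.798, -0.394, 0.457, -0.043], [-0.603, 0.497, -0.624, 0.815], [0.018, -0.773, -0.634, 0.901], [0.0, 0.0, 0.0, 1.0]] 422.0017877356961
side [[-0.965, -0.093, 0.245, 0.193], [-0.262, 0.391, -0.882, 1.183], [-0.014, -0.916, -0.402, 0.643], [0.0, 0.0, 0.0, 1.0]] 497.6219230927954
wrist [[1.0, 0.001, -0.002, 0.55], [0.0, -0.945, -0.327, 0.085], [-0.002, 0.327, -0.945, 0.374], [0.0, 0.0, 0.0, 1.0]] 323.8896873835105
0.022
[5.49808034e-01 2.48390604e-05 2.52863867e-01] [[ 5.17018441e-05  9.99999435e-01 -1.06177752e-03]
 [ 9.99999972e-01 -5.14558437e-05  2.31713338e-04]
 [ 2.31658573e-04 -1.06178947e-03 -9.99999409e-01]] 0.08544020252279672 [-0.58847164  0.06509057 -0.29970477]
```

View pics/scene.png

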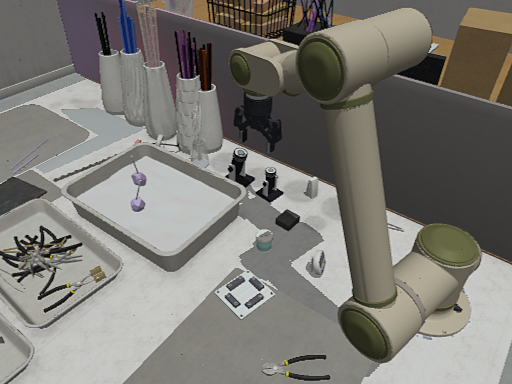

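View pics/side.png

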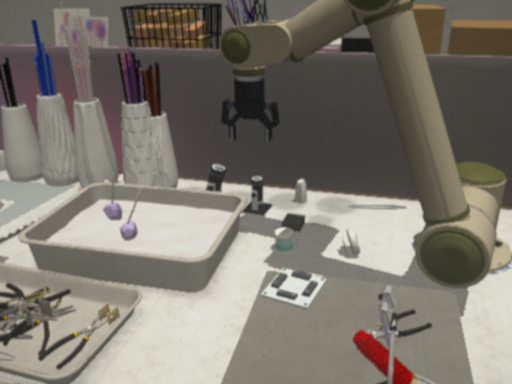

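View pics/wrist.png

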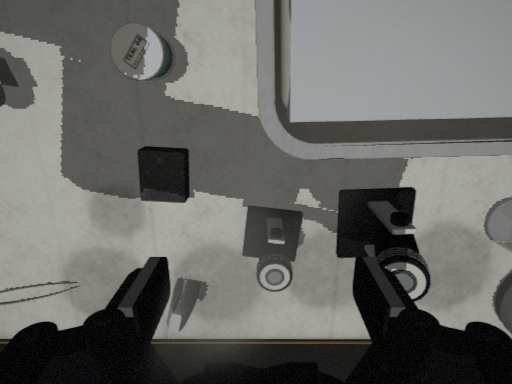

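The three views show:
- **Block:** scene (288,219), side (294,222), wrist (163,174).
- **Jar:** scene (264,240).
- **Gauge:** white plate with dark rails at scene (245,292), side (294,287).
- **Camera stand candidates:** A at scene (239,168) / wrist (380,225), and B at scene (270,182) / wrist (275,245). A looks larger, so I'll check the base sizes.

Run:
```python
from h import *
L=lambda n:dict(np.load(n+'.npz'))
w,s,sd=L('wrist'),L('scene'),L('side')
def dark(d,t=70): return d['pixels'].max(-1)<t
def rect(P,m):
    q=P[m][:,:2]; r=cv2.minAreaRect((q*1000).astype(np.float32)); return np.round(r[0],1),np.round(r[1],1),round(r[2],1),len(q)
for n,d in(('wrist',w),('scene',s),('side',sd)):
    P=pts(d); 
    C={'wrist':(163,174),'scene':(288,219),'side':(294,222)}[n]
    v,u=np.mgrid[:384,:512]; near=(abs(u-C[0])<35)&(abs(v-C[1])<35)
    m=near&dark(d)&(P[...,2]>.014)
    if m.any(): print(n,'block',rect(P,m&(P[...,2]>.02)),'z',np.nanpercentile(P[...,2][m],[10,50,90]).round(4))
    if n!='wrist':
        C={'scene':(245,292),'side':(294,287)}[n]; near=(abs(u-C[0])<40)&(abs(v-C[1])<35)
        m=near&(P[...,2]>.006)
        print(n,'gauge',rect(P,m),np.nanpercentile(P[...,2][m],[10,50,90,98]).round(4))
        r=near&dark(d,90)&(P[...,2]>.016); print('rails',rect(P,r),np.nanmedian(P[...,2][r]))
P=pts(w)
for nm,(a,b,c,e) in dict(A=(330,435,180,305),B=(238,306,200,295)).items():
    Q=P[c:e,a:b]; px=w['pixels'][c:e,a:b].max(-1)
    m=(px<80)&(Q[...,2]>.006)&(Q[...,2]<.018); print(nm,'base',rect(Q,m),np.nanmedian(Q[...,2][m]))
    t=Q[Q[...,2]>.07]; print(' top',np.nanmax(Q[...,2]).round(4), t.shape)
big=cv2.resize(w['pixels'][170:310,230:445,::-1],None,fx=3.5,fy=3.5,interpolation=cv2.INTER_CUBIC)
cv2.imwrite('pics/cams.png',big)
# jar, scorer
for nm,(u,v) in dict(jar=(264,240),scorer=(318,262),other=(313,187)).items():
    print(nm,np.nanmedian(pts(s)[v-3:v+4,u-3:u+4].reshape(-1,3),0).round(3))
```

```text
wrist block (array([437.9, -17. ]), array([58.8, 52.5]), 87.0, 2355) z [0.0235 0.0249 0.0258]
scene block (array([418.1,  -6. ]), array([ 70.3, 344.6]), 63.3, 252) z [0.0183 0.0249 0.0291]
scene gauge (array([378.4, 270.7]), array([201.9, 221.4]), 33.1, 1676) [0.0085 0.012  0.0205 0.0228]
rails (array([372.1, 280.3]), array([99.6, 90.3]), 78.5, 219) 0.01928738672943986
side block (array([487.2, -33.3]), array([ 61.7, 170.4]), 64.8, 172) z [0.0176 0.0226 0.0388]
side gauge (array([373.5, 278.4]), array([119.5, 109.5]), 78.5, 1564) [0.0079 0.0101 0.0184 0.02  ]
rails (array([369.6, 286.5]), array([89.6, 81.9]), 66.0, 81) 0.017442042909299404
A base (array([688.6, -82. ]), array([88.6, 89.4]), 1.9, 3198) 0.012797654935789354
 top 0.2817 (4861, 3)
B base (array([563.2, -96.6]), array([66.7, 68.1]), 83.3, 1810) 0.010032466414192281
 top 0.1027 (1272, 3)
jar [0.424 0.126 0.048]
scorer [0.26  0.109 0.055]
other [ 0.44  -0.169  0.044]
```

View pics/cams.png

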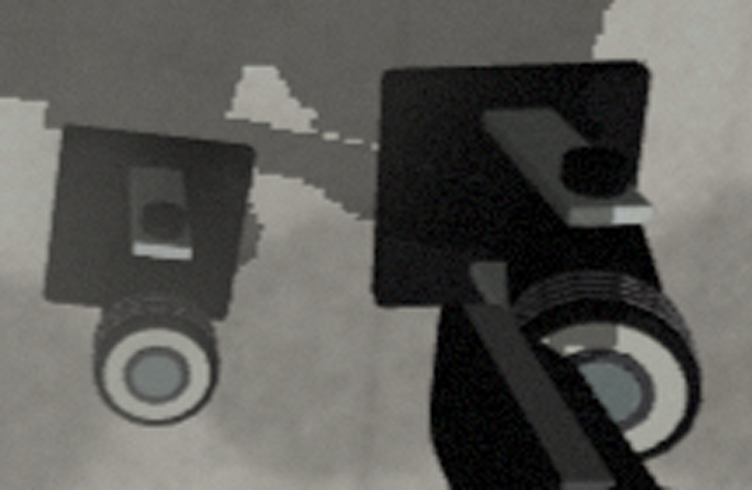

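A's base measures 89 x 89 mm, matching the 90 mm stand, and its barrel is wider. B's base is 67 mm, a decoy. The stand for the job is therefore A, at about (0.689, -0.082). The block is at (0.438, -0.017), its top measures 24–25 mm high, and its long edges are at 87°. I'll turn the tool −87° so the jaws lie along the block's y, which also moves the wrist camera to the −x side, facing the lens.

creep_tool --ticks "0,0,0,-8,0.085 | 0,0,0,-8,0.085 | 0,0,0,-8,0.085 | 0,0,0,-8,0.085 | 0,0,0,-8,0.085 | 0,0,0,-8,0.085 | 0,0,0,-8,0.085 | 0,0,0,-8,0.085 | 0,0,0,-8,0.085 | 0,0,0,-8,0.085" --grip_n 20

```text
time_s: 1.15
position: [0.5499, 0.0, 0.253]
tool_rot: [[-0.986, 0.168, -0.001], [0.168, 0.986, 0.0], [0.001, 0.0, -1.0]]
ft_force: [0.6, -0.5, 0.4]
grip_width: 0.0851
gripper_force: 0.0
```

creep_tool --ticks "0,0,0,-7,0.085 | 0,0,0,0,0.085 | 0,0,0,0,0.085"

```text
time_s: 1.45
position: [0.5499, -0.0, 0.2531]
tool_rot: [[-0.998, 0.056, -0.0], [0.056, 0.998, 0.0], [0.0, 0.0, -1.0]]
ft_force: [0.1, -0.5, -0.5]
grip_width: 0.0851
gripper_force: 0.0
```

Run:
```python
from h import *
d=grab('wrist','w2'); s=observe(); print(s['q'],s['position'],s['tool_rot'].round(3) if hasattr(s['tool_rot'],'round') else s['tool_rot'],np.linalg.inv(d['extrinsics']).round(3).tolist())
```

```text
[-1.23345461e+01  2.18137002e+01  7.43449362e+01 -7.34084424e-04
  8.38581979e+01 -9.91681429e+01] [5.49935695e-01 2.05127545e-05 2.53202094e-01] [[-0.998  0.055 -0.   ]
 [ 0.055  0.998  0.   ]
 [ 0.     0.    -1.   ]] [[0.056, 0.944, 0.325, 0.466], [0.998, -0.052, -0.019, 0.005], [-0.0, 0.326, -0.945, 0.375], [0.0, 0.0, 0.0, 1.0]]
```

View pics/w2.png

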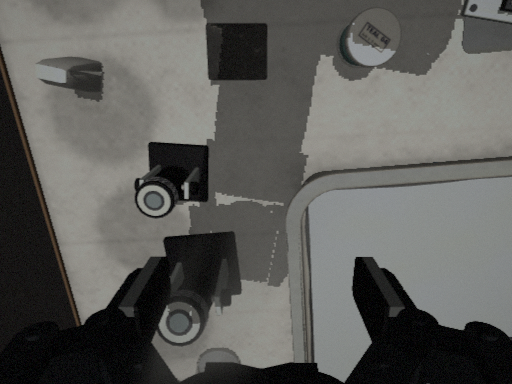

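This view shows the larger stand's lens ring at (180,322), unobstructed, with the base at (203,270). The block is at (237,52). Next I'll work out the lens centre, tilt and axle direction.

Run:
```python
from h import *
for f,(cu,cv_) in (('w2',(180,322)),):
    d=dict(np.load(f+'.npz')); P=pts(d); v,u=np.mgrid[:384,:512]
    g=d['pixels'].max(-1); m=((np.hypot(u-cu,v-cv_)<27)&(g>90)&(P[...,2]>.08))
    n,lab,st,c=cv2.connectedComponentsWithStats(m.astype(np.uint8)); k=1+st[1:,4].argmax(); m=lab==k
    cs,_=cv2.findContours(m.astype(np.uint8),0,2); c=max(cs,key=len); e=cv2.fitEllipse(c); print('ellipse',e)
    Q=P[m]; Q=Q[np.isfinite(Q[:,0])]
    for _ in range(4):
        ce=Q.mean(0); nn=np.linalg.svd(Q-ce)[2][2]; nn*=np.sign(nn[2]); r=(Q-ce)@nn; Q=Q[abs(r)<max(.002,2*r.std())]
    print('ring plane n',nn.round(3),'cen',ce.round(4),'res',r.std().round(4),'tilt',np.degrees(np.arccos(nn[2])),'az',np.degrees(np.arctan2(nn[1],nn[0])))
    K=d['K'];T=np.linalg.inv(d['extrinsics']); x,y=e[0]; ry=T[:3,:3]@np.array([(x-K[0,2])/K[0,0],(y-K[1,2])/K[1,1],1]); o=T[:3,3]
    print('lens',(o+ry*((ce-o)@nn)/(ry@nn)).round(4))
    m=(g<80)&(P[...,2]>.006)&(P[...,2]<.018)&(abs(u-203)<45)&(abs(v-265)<45)
    print('base',cv2.minAreaRect((P[m][:,:2]*1000).astype(np.float32)))
    m=(g<80)&(P[...,2]>.02)&(P[...,2]<.03)&(abs(u-237)<40)&(abs(v-52)<40)
    print('block',cv2.minAreaRect((P[m][:,:2]*1000).astype(np.float32)),np.median(P[m][:,2]))
    # cross-check by rays on z=.024: top face contour
    bm=((g<60)&(abs(u-237)<38)&(abs(v-52)<38)).astype(np.uint8); bm=cv2.morphologyEx(bm,2,np.ones((5,5)))
    c=max(cv2.findContours(bm,0,2)[0],key=cv2.contourArea); R=np.array([ray(d,*p[0],.024)[:2] for p in c]); print('rays',cv2.minAreaRect((R*1000).astype(np.float32)))
# barrel side views: cheeks points of A in scene/side
for f in('w2','wrist'):
    d=dict(np.load(f+'.npz'));P=pts(d)
    near=(np.hypot(P[...,0]-.6886,P[...,1]+.082)<.06)&(P[...,2]>.083)&(P[...,2]<.095)
    print(f,'cheek tops',np.c_[P[near]][::40].round(3).tolist()[:14])
```

```text
ellipse ((178.927978515625, 322.8895263671875), (36.59159851074219, 37.1985969543457), 102.85498046875)
ring plane n [ 0.666 -0.169  0.726] cen [ 0.6794 -0.0835  0.135 ] res 0.005 tilt 43.413121303644374 az -14.226920722154226
lens [ 0.6095 -0.0556  0.2056]
base ((687.9763793945312, -81.89505004882812), (88.82264709472656, 89.9294662475586), 1.8960237503051758)
block ((437.0919494628906, -17.387250900268555), (60.04201889038086, 51.6928825378418), 86.82044219970703) 0.024830531559292823
rays ((437.2677917480469, -17.720500946044922), (58.75591278076172, 51.28609848022461), 86.81704711914062)
w2 cheek tops [[0.666, -0.086, 0.084], [0.664, -0.077, 0.09], [0.667, -0.071, 0.09], [0.675, -0.065, 0.087], [0.677, -0.053, 0.089], [0.685, -0.043, 0.084], [0.685, -0.062, 0.087], [0.686, -0.054, 0.089], [0.692, -0.062, 0.086], [0.696, -0.05, 0.089]]
wrist cheek tops [[0.691, -0.041, 0.083], [0.684, -0.047, 0.083], [0.685, -0.051, 0.084], [0.677, -0.052, 0.085], [0.688, -0.051, 0.09], [0.677, -0.055, 0.086], [0.689, -0.054, 0.09], [0.682, -0.057, 0.089], [0.676, -0.065, 0.083], [0.687, -0.063, 0.09], [0.672, -0.069, 0.083], [0.69, -0.064, 0.095], [0.669, -0.069, 0.091], [0.666, -0.078, 0.087]]
```

Run:
```python
from h import *
for f,c0 in (('w2',(179,322.9)),('wrist',(404,280))):
    d=dict(np.load(f+'.npz')); P=pts(d)
    u0,v0=map(int,c0)
    print(f,'ray z=.12',ray(d,*c0,.12).round(4),'z=.13',ray(d,*c0,.13).round(4))
    if f=='w2':
        for (u,v) in[(u0,v0),(u0-16,v0),(u0+16,v0),(u0,v0-16),(u0,v0+16),(u0-11,v0-11),(u0+11,v0+11),(u0+11,v0-11),(u0-11,v0+11)]:
            print(u,v,d['pixels'][v,u],P[v,u].round(4))
        v,u=np.mgrid[:384,:512];rr=np.hypot(u-c0[0],v-c0[1]);m=(rr<18)&(abs(P[...,2]-.12)<.03)
        Q=P[m];best=None;rng=np.random.default_rng(0)
        for _ in range(800):
            a=Q[rng.choice(len(Q),3,0)];n=np.cross(a[1]-a[0],a[2]-a[0]);l=np.linalg.norm(n)
            if l<1e-5: continue
            n/=l;i=abs((Q-a[0])@n)<.0015
            if best is None or i.sum()>best.sum():best=i
        I=Q[best];n=np.linalg.svd(I-I.mean(0))[2][2];n*=np.sign(n[2]);print(len(Q),best.sum(),'n',n.round(3),'cen',I.mean(0).round(4),np.degrees(np.arccos(n[2])),np.degrees(np.arctan2(n[1],n[0])))
big=cv2.resize(cv2.imread('pics/w2.png')[215:384,130:270],None,fx=3.5,fy=3.5,interpolation=cv2.INTER_CUBIC)
cv2.imwrite('pics/lens.png',big)
```

```text
w2 ray z=.12 [ 0.6823 -0.0863  0.12  ] z=.13 [ 0.6738 -0.0827  0.13  ]
179 322 [86 92 90] [ 0.6723 -0.0824  0.1305]
163 322 [135 140 133] [ 0.6729 -0.0979  0.1288]
195 322 [86 85 82] [ 0.6742 -0.068   0.1292]
179 306 [81 81 78] [ 0.66   -0.0824  0.1235]
179 338 [139 143 137] [ 0.6877 -0.0837  0.1338]
168 311 [86 87 82] [ 0.6637 -0.0928  0.1253]
190 333 [139 143 137] [ 0.6835 -0.0731  0.1327]
190 311 [122 124 119] [ 0.664  -0.072   0.1263]
168 333 [131 134 130] [ 0.6833 -0.0939  0.1317]
1011 964 n [-0.271 -0.016  0.962] cen [ 0.6741 -0.0829  0.1296] 15.764621596774191 -176.52426757236472
wrist ray z=.12 [ 0.6804 -0.0879  0.12  ] z=.13 [ 0.6753 -0.0811  0.13  ]
```

The lens is at (0.674, -0.083, 0.130). The tilt is about 15°, from the lens plane (15.8°) and from lens versus axle (14.4°), and the stand yaw is about 2°. That puts the focus at about (0.653, -0.083, 0.207).

The tool can't tilt, so I'll grip the block by its end faces. After the gauge check I'll pivot it about 15° in the grip by pressing its +x side on a gauge rail. First I'll go above the block.

creep_tool --ticks "0.028,-0.006,0.02,0,0.07 | 0.028,-0.006,0.04,0,0.07 | 0.028,-0.006,0.04,0,0.07 | 0.0275,-0.0057,0.04,0,0.07 | 0,0,0,0,0.07 | 0,0,0,0,0.07"

```text
time_s: 2.1
position: [0.4375, -0.018, 0.1134]
tool_rot: [[-0.999, 0.054, -0.0], [0.054, 0.999, 0.0], [0.0, 0.0, -1.0]]
ft_force: [0.7, 0.6, 0.8]
grip_width: 0.0702
gripper_force: 0.0
```

Run:
```python
from h import *
d=grab('wrist','w3');P=pts(d);s=observe();p=np.array(s['position'],float)
v,u=np.mgrid[:384,:512];rel=P-p
f=(d['depth']<.2)&(d['depth']>0)&(v>200)
R=np.array(s['tool_rot'],float);L=rel@R
for a,b in((100,256),(256,420)):
    m=f&(u>a)&(u<b); print('finger tool z max',np.nanpercentile(L[...,2][m],[50,90,99,100]).round(4),'y',np.nanpercentile(L[...,1][m],[0,2,98,100]).round(4))
g=d['pixels'].max(-1);m=(g<80)&(P[...,2]>.019)&(P[...,2]<.029)&(np.hypot(rel[...,0],rel[...,1])<.05)
print('block',cv2.minAreaRect((P[m][:,:2]*1000).astype(np.float32)),np.median(P[m][:,2]),p,s['grip_width'])
```

```text
finger tool z max [-0.0391 -0.0048  0.0101  0.0148] y [-0.0553 -0.0507 -0.0036 -0.0009]
finger tool z max [-0.0393 -0.0049  0.0102  0.0154] y [-0.0005  0.0025  0.0513  0.0553]
block ((437.0011901855469, -17.48944664001465), (60.19121551513672, 51.9933967590332), 86.89955139160156) 0.024738740302287246 [ 0.43875798 -0.01821896  0.11416007] 0.06995342439669194
```

View pics/w3.png

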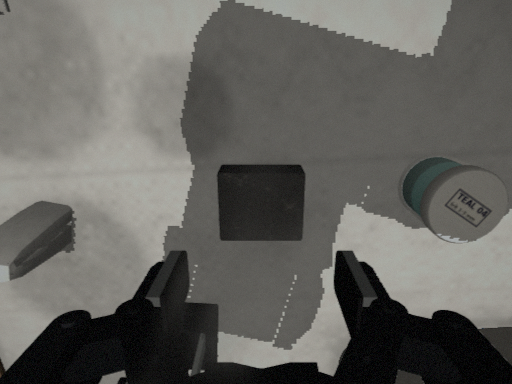

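The block is at (261,203), aligned and centred between the fingers, and the surrounding area is clear. The tips are about 15–17 mm ahead of the TCP. Descending to grip the top part, so the tips will clear the rails later.

creep_tool --ticks "0.0005,0,0.04,0,0.072 | 0,0,0.03,0,0.072 | 0,0,0.014,0,0.072 | 0,0,0,0,0.072 | 0,0,0,0,0.072 | 0,0,0,0,0.05 | 0,0,0,0,0.05 | 0,0,0,0,0.05 | 0,0,0,0,0.05 | 0,0,0,0,0.05" --grip_n 40

```text
time_s: 3.15
position: [0.4382, -0.0181, 0.0309]
tool_rot: [[-0.999, 0.052, 0.004], [0.052, 0.999, -0.001], [-0.004, -0.001, -1.0]]
ft_force: [0.3, 0.3, 5.7]
grip_width: 0.059
gripper_force: 42.6
```

creep_tool --ticks "0,0,0,0,0.05 | 0,0,0,0,0.05 | 0,0,0,0,0.05"

```text
time_s: 3.45
position: [0.4381, -0.0181, 0.0309]
tool_rot: [[-0.999, 0.052, 0.004], [0.052, 0.999, -0.001], [-0.004, -0.001, -1.0]]
ft_force: [-0.2, 0.1, 5.8]
grip_width: 0.0591
gripper_force: 42.6
```

Gripped at 42 N, width 59 mm. Lifting, then moving to where the wrist camera sees the gauge.

creep_tool --ticks "0,0,-0.01,0,0.05 | 0,0,-0.03,0,0.05 | 0,0,-0.04,0,0.05 | 0,0,-0.04,0,0.05 | 0,0.03,-0.03,0,0.05 | 0,0.04,-0.03,0,0.05 | 0,0.04,-0.03,0,0.05 | 0,0.045,0,0,0.05 | 0,0.045,0,0,0.05 | 0,0.045,0,0,0.05"

```text
time_s: 4.45
position: [0.4491, 0.2287, 0.241]
tool_rot: [[-0.999, 0.052, 0.002], [0.052, 0.999, 0.0], [-0.002, 0.0, -1.0]]
ft_force: [0.6, -0.1, -0.5]
grip_width: 0.0587
gripper_force: 44.3
```

creep_tool --ticks "-0.006,0.03,0,0,0.05 | 0,0.024,0,0,0.05 | 0,0,0,0,0.05 | 0,0,0,0,0.05 | 0,0,0,0,0.05"

```text
time_s: 4.95
position: [0.4583, 0.2796, 0.2399]
tool_rot: [[-0.999, 0.053, 0.0], [0.053, 0.999, -0.0], [-0.0, -0.0, -1.0]]
ft_force: [0.6, -0.6, -0.6]
grip_width: 0.0589
gripper_force: 44.2
```

Create gauge.py:
```python
from h import *
import sys
d=grab('wrist',sys.argv[1]);P=pts(d);s=observe();p=np.array(s['position'],float);print('tcp',p,'grip',s['gripper_force'],s['grip_width'])
g=d['pixels'].max(-1).astype(int);near=(np.hypot(P[...,0]-.372,P[...,1]-.28)<.09)&(d['depth']>.2)
m=(near&(g>115)&(P[...,2]>.006)&(P[...,2]<.016))|(near&(P[...,2]>.0155)&(P[...,2]<.024))
R=lambda m:cv2.minAreaRect((P[m][:,:2]*1000).astype(np.float32))
print('plate',R(m)); r=near&(g<95)&(P[...,2]>.0165)&(P[...,2]<.024); r=cv2.morphologyEx(r.astype(np.uint8),2,np.ones((3,3)))>0
print('rails',R(r),np.median(P[r][:,2]),r.sum())
n,lab,st,c=cv2.connectedComponentsWithStats(r.astype(np.uint8))
for k in range(1,n):
    if st[k,4]>60: print(' rail',st[k].tolist(),R(lab==k),P[lab==k].mean(0).round(4))
```

```bash
python3 gauge.py w4
```

```text
tcp [0.45845775 0.27954471 0.23986951] grip 44.24908697605133 0.05864407263468416
plate ((373.11273193359375, 278.7844543457031), (116.01251220703125, 108.10065460205078), 78.5727310180664)
rails ((373.21209716796875, 278.3348693847656), (97.88275146484375, 90.81243896484375), 78.5521469116211) 0.019476560666032372 2797
 rail [234, 27, 53, 26, 888] ((337.1902160644531, 285.7413024902344), (50.299415588378906, 17.223201751708984), 78.4535140991211) [0.3373 0.2855 0.0194]
 rail [205, 51, 20, 46, 601] ((365.1728210449219, 238.6550750732422), (16.83812713623047, 42.773502349853516), 78.5224609375) [0.3653 0.2396 0.0195]
 rail [285, 63, 21, 45, 528] ((381.3201904296875, 318.27410888671875), (16.343839645385742, 42.68762969970703), 78.37797546386719) [0.3806 0.3177 0.0194]
 rail [226, 106, 49, 23, 702] ((408.924560546875, 271.0719299316406), (49.98326873779297, 17.925411224365234), 78.5521469116211) [0.4088 0.2706 0.0193]
```

View pics/w4.png

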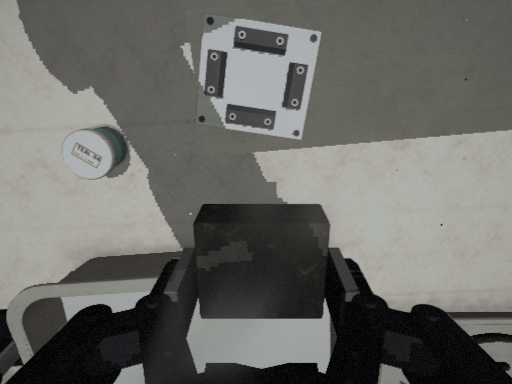

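The gauge is at (260,77), with pocket centre (0.3731, 0.2785), y at 78.55°, rails at 19.4 mm and a plate of 116 x 108 mm, all as the text says. The block is held level, its top spanning about (200–325, 225–317). Next I'll measure the block in the tool frame.

Create inhand.py:
```python
from h import *
import sys
d=dict(np.load(sys.argv[1]+'.npz'));s=observe();p=np.array(s['position'],float);R=np.array(s['tool_rot'],float)
L=(pts(d)-p)@R;v,u=np.mgrid[:384,:512]
m=(abs(L[...,0])<.045)&(abs(L[...,1])<.0285)&(L[...,2]>-.03)&(L[...,2]<.05)&(u>190)&(u<335)
Q=L[m];a=Q[(Q[:,2]<np.median(Q[:,2])+.003)&(abs(Q[:,2]-np.median(Q[:,2]))<.004)]
c=np.linalg.lstsq(np.c_[a[:,:2],np.ones(len(a))],a[:,2],rcond=None)[0];print('top plane slopes deg',np.degrees(np.arctan(c[:2])),'z',c[2],'n',len(a),'x',np.percentile(a[:,0],[0,1,99,100]).round(4))
t=Q[abs(Q[:,2]-Q[:,:2]@c[:2]-c[2])<.0015]
for y in(-.02,-.01,0,.01,.02):
    b=t[abs(t[:,1]-y)<.004];print('y',y,'max x',np.percentile(b[:,0],99.5).round(4),'min',b[:,0].min().round(4))
f=Q[(Q[:,2]-Q[:,:2]@c[:2]-c[2])>.005]; 
if len(f)>50: print('front face: x med',np.median(f[:,0]),'zmax',f[:,2].max(),'yaw slope deg',np.degrees(np.arctan(np.polyfit(f[:,1],f[:,0],1)[0])), 'pitch deg',np.degrees(np.arctan(np.polyfit(f[:,2],f[:,0],1)[0])),len(f))
```

```bash
python3 inhand.py w4
```

```text
top plane slopes deg [ 0.15237072 -0.07424179] z 0.0061023795474409925 n 12418 x [-0.0251 -0.0234  0.0269  0.0277]
y -0.02 max x 0.0272 min -0.0247
y -0.01 max x 0.027 min -0.0247
y 0 max x 0.0269 min -0.0247
y 0.01 max x 0.0267 min -0.0247
y 0.02 max x 0.0269 min -0.0244
front face: x med 0.026883106115166155 zmax 0.029172451312318506 yaw slope deg -0.07648953495645554 pitch deg -0.05786078290153669 1656
```

creep_tool --ticks "0.03,-0.002,0.02,4.2,0.05 | 0,0,0,4.2,0.05 | 0,0,0,0,0.05"

```text
time_s: 5.3
position: [0.4281, 0.2793, 0.2195]
tool_rot: [[-0.98, 0.199, -0.0], [0.199, 0.98, -0.0], [0.0, -0.0, -1.0]]
ft_force: [-0.4, -0.1, -1.4]
grip_width: 0.0591
gripper_force: 44.2
```

Run:
```python
from h import *
s=observe();p=np.array(s['position'],float);R=np.array(s['tool_rot'],float);print(R.T@(np.array([.3742,.2783,.06])-p), np.degrees(np.arctan2(R[1,1],R[0,1])))
```

```text
[ 0.05261881 -0.01168075  0.15954973] 78.51470795340974
```

creep_tool --ticks "0.02,-0.004,0.03,0,0.05 | 0.02,-0.004,0.04,0,0.05 | 0.0126,-0.0037,0.04,0,0.05 | 0,0,0.03,0,0.05 | 0,0,0.012,0,0.05 | 0,0,0,0,0.05 | 0,0,0,0,0.05 | 0,0,0,0,0.05"

```text
time_s: 6.1
position: [0.3756, 0.2791, 0.0684]
tool_rot: [[-0.98, 0.198, 0.002], [0.198, 0.98, 0.001], [-0.002, 0.001, -1.0]]
ft_force: [-0.7, 0.2, -1.6]
grip_width: 0.0591
gripper_force: 44.2
```

Run:
```python
from h import *
P=[]
for _ in range(4):
    grab('wrist','w5');s=observe();P.append(s['position'])
p=np.mean(np.array(P,float),0);R=np.array(s['tool_rot'],float);print(p,R.T@(np.array([.3742,.2783,.0401])-p), np.degrees(np.arctan2(R[1,1],R[0,1])))
```

```bash
python3 inhand.py w5
```

```text
[0.37512962 0.27909002 0.06816296] [ 0.00078699 -0.00097871  0.02806138] 78.6079232538456
top plane slopes deg [ 0.19422072 -0.04148969] z 0.006008043562944897 n 12425 x [-0.0254 -0.0236  0.0268  0.0274]
y -0.02 max x 0.0267 min -0.0246
y -0.01 max x 0.0267 min -0.0247
y 0 max x 0.0267 min -0.0249
y 0.01 max x 0.0267 min -0.0249
y 0.02 max x 0.0267 min -0.0246
front face: x med 0.03340236034319682 zmax 0.0499835920385272 yaw slope deg -0.628244394592673 pitch deg 21.003953898621972 3815
```

creep_tool --ticks "0.0007,-0.0009,0.005,0,0.05 | 0,0,0.005,0,0.05 | 0,0,0.005,0,0.05 | 0,0,0.004,0,0.05 | 0,0,0.003,0,0.05 | 0,0,0.003,0,0.05 | 0,0,0.002,0,0.05 | 0,0,0.001,0,0.05 | 0,0,0,0,0.05 | 0,0,0,0,0.05"

```text
time_s: 7.3
position: [0.3737, 0.2782, 0.0406]
tool_rot: [[-0.98, 0.197, 0.001], [0.197, 0.98, 0.0], [-0.001, 0.0, -1.0]]
ft_force: [-5.0, -1.8, 19.0]
grip_width: 0.0586
gripper_force: 46.5
```

There is contact at the expected seated height (0.0406), with 19 N of push. Releasing, then backing up to check.

creep_tool --ticks "0,0,-0.0005,0,0.064 | 0,0,0,0,0.068 | 0,0,0,0,0.072 | 0,0,0,0,0.072 | 0,0,0,0,0.072 | 0,0,0,0,0.072"

```text
time_s: 7.9
position: [0.3737, 0.2782, 0.0397]
tool_rot: [[-0.98, 0.198, -0.0], [0.198, 0.98, -0.0], [0.0, -0.0, -1.0]]
ft_force: [-0.8, 0.2, -0.2]
grip_width: 0.0718
gripper_force: 0.0
```

Create seat.py:
```python
from h import *
import sys
d=grab('wrist',sys.argv[1]);P=pts(d);s=observe();p=np.array(s['position'],float);print('tcp',p,'f',s['gripper_force'],s['grip_width'])
c=np.array([.3731,.2785]);th=np.radians(78.55);y=np.array([np.cos(th),np.sin(th)]);x=np.array([y[1],-y[0]])
rel=P[...,:2]-c;X=rel@x;Y=rel@y
m=(abs(X)<.035)&(abs(Y)<.0285)&(abs(P[...,2]-.034)<.008)
A=np.c_[X[m],Y[m],np.ones(m.sum())];k=np.linalg.lstsq(A,P[...,2][m],rcond=None)[0];print('top z',k[2],'slopes deg',np.degrees(k[:2]),m.sum(),'x range',np.percentile(X[m],[0.5,99.5]))
```

```bash
python3 seat.py w6
```

```text
tcp [0.37373209 0.27824984 0.03975612] f 0.0 0.07206082306148491
top z 0.03437650427592901 slopes deg [1.73456883 0.00905257] 13287 x range [-0.02657979  0.02495318]
```

Add to seat.py:
```python
for _ in range(5):
    z=P[...,2]; r=z-(k[0]*X+k[1]*Y+k[2]); m=m&(abs(r)<.0012)&(abs(X)<.024)
    k=np.linalg.lstsq(np.c_[X[m],Y[m],np.ones(m.sum())],z[m],rcond=None)[0]
print('robust',k[2],np.degrees(k[:2]),m.sum())
```

```bash
sed "s/d=grab('wrist',sys.argv\[1\])/d=dict(np.load('w6.npz'))/" seat.py | python3 -
```

```text
tcp [0.37373209 0.27824984 0.03975612] f 0.0 0.07206082306148491
top z 0.03437650427592901 slopes deg [1.73456883 0.00905257] 13287 x range [-0.02657979  0.02495318]
robust 0.03454408368424898 [ 0.36650345 -0.00835743] 10189
```

It is seated flat: top at 34.5 mm (34 expected, with the same bias as before), slope under 0.4°, no grip force, held about 0.5 s. Regripping lightly, lifting, and moving out over the −x rail so only the block's +x side sits over the rail edge.

creep_tool --ticks "0,0,0,0,0.05 | 0,0,0,0,0.05 | 0,0,0,0,0.05 | 0,0,0,0,0.05 | 0,0,0,0,0.05 | 0,0,0,0,0.05 | 0,0,-0.004,0,0.05 | 0,0,-0.01,0,0.05 | 0,0,-0.02,0,0.05 | 0,0,-0.02,0,0.05" --grip_n 25

```text
time_s: 8.95
position: [0.3736, 0.2781, 0.0948]
tool_rot: [[-0.98, 0.198, -0.001], [0.198, 0.98, -0.0], [0.001, -0.0, -1.0]]
ft_force: [-0.1, -0.6, -0.7]
grip_width: 0.0599
gripper_force: 27.6
```

creep_tool --ticks "0.02,0,0,0,0.05 | 0.02,0,0,0,0.05 | 0.022,0,0,0,0.05 | 0,0,0,0,0.05 | 0,0,0,0,0.05 | 0,0,0,0,0.05"

```text
time_s: 9.55
position: [0.3138, 0.2905, 0.0941]
tool_rot: [[-0.98, 0.198, 0.001], [0.198, 0.98, 0.0], [-0.001, 0.001, -1.0]]
ft_force: [0.5, 1.0, -1.0]
grip_width: 0.0591
gripper_force: 27.6
```

Run:
```python
from h import *
grab('wrist','w7')
```

```bash
python3 inhand.py w7
```

```text
top plane slopes deg [ 0.37487553 -0.00183049] z 0.005284828392976799 n 12529 x [-0.0246 -0.0233  0.027   0.0275]
y -0.02 max x 0.0269 min -0.0242
y -0.01 max x 0.027 min -0.0246
y 0 max x 0.027 min -0.0245
y 0.01 max x 0.0268 min -0.0242
y 0.02 max x 0.0269 min -0.0243
front face: x med 0.026870300276745106 zmax 0.02782873991232877 yaw slope deg -0.0350680715350594 pitch deg -0.1198303861194657 1624
```

creep_tool --ticks "0,0,0.02,0,0.05 | 0,0,0.018,0,0.05 | 0,0,0.005,0,0.05 | 0,0,0.002,0,0.05 | 0,0,0.001,0,0.05 | 0,0,0,0,0.05 | 0,0,0,0,0.05"

```text
time_s: 10.3
position: [0.3129, 0.2902, 0.0488]
tool_rot: [[-0.98, 0.198, 0.0], [0.198, 0.98, -0.0], [-0.0, -0.0, -1.0]]
ft_force: [-4.1, -4.3, 5.9]
grip_width: 0.0594
gripper_force: 28.7
```

creep_tool --ticks "0,0,0.001,0,0.05 | 0,0,0.001,0,0.05 | 0,0,0.001,0,0.05 | 0,0,0,0,0.05 | 0,0,0,0,0.05"

```text
time_s: 10.8
position: [0.3123, 0.2903, 0.0465]
tool_rot: [[-0.98, 0.198, -0.0], [0.198, 0.98, 0.0], [0.0, -0.0, -1.0]]
ft_force: [-8.2, -3.4, 20.2]
grip_width: 0.0594
gripper_force: 31.6
```

```bash
python3 - <<'E'
from h import *
grab('wrist','w8')
E
python3 inhand.py w8
```

```text
top plane slopes deg [4.18431817 0.06229808] z 0.0042079325913001 n 13123 x [-0.0244 -0.0228  0.0274  0.0282]
y -0.02 max x 0.0276 min -0.0239
y -0.01 max x 0.0275 min -0.0239
y 0 max x 0.0276 min -0.0239
y 0.01 max x 0.0275 min -0.0239
y 0.02 max x 0.0273 min -0.0237
front face: x med 0.029206934032385216 zmax 0.04625686451347451 yaw slope deg -0.01791615129353567 pitch deg 12.506695900657308 6127
```

It pivots the right way, 4.2° so far at 20 N. Pressing on.

creep_tool --ticks "0,0,0.001,0,0.05 | 0,0,0.001,0,0.05 | 0,0,0.001,0,0.05 | 0,0,0,0,0.05 | 0,0,0,0,0.05" --grip_n 20

```text
time_s: 11.35
position: [0.312, 0.2904, 0.0436]
tool_rot: [[-0.98, 0.198, -0.001], [0.198, 0.98, 0.0], [0.001, -0.0, -1.0]]
ft_force: [-11.1, -1.2, 25.1]
grip_width: 0.0594
gripper_force: 34.1
```

```bash
python3 - <<'E'
from h import *
grab('wrist','w9')
E
python3 inhand.py w9 | head -1
```

```text
top plane slopes deg [7.77919272e+00 7.48437189e-03] z 0.0025804199876104557 n 11275 x [-0.0235 -0.0158  0.0281  0.0293]
```

Create tilt.py:
```python
from h import *
import sys
if len(sys.argv)>2: grab('wrist',sys.argv[1])
d=dict(np.load(sys.argv[1]+'.npz'));s=observe();p=np.array(s['position'],float);R=np.array(s['tool_rot'],float)
L=(pts(d)-p)@R;m=(abs(L[...,0])<.035)&(abs(L[...,1])<.0275)&(L[...,2]>-.015)&(L[...,2]<.03)
Q=L[m];rng=np.random.default_rng(0);best=np.zeros(len(Q),bool)
for _ in range(400):
    a=Q[rng.choice(len(Q),3,0)];A=np.c_[a[:,:2],np.ones(3)]
    if abs(np.linalg.det(A))<5e-5: continue
    c=np.linalg.solve(A,a[:,2])
    if abs(c[0])>.7: continue
    i=abs(Q[:,:2]@c[:2]+c[2]-Q[:,2])<.001
    if i.sum()>best.sum(): best=i
for _ in range(3):
    a=Q[best];c=np.linalg.lstsq(np.c_[a[:,:2],np.ones(len(a))],a[:,2],rcond=None)[0];best=abs(Q[:,:2]@c[:2]+c[2]-Q[:,2])<.001
a=Q[best];th=np.arctan(c[0]);x1=np.percentile(a[:,0],99.7);x0=np.percentile(a[:,0],.3)
n=np.array([c[0],c[1],-1]);n/=np.linalg.norm(n)
ed=np.array([x1,0,c[2]+c[0]*x1]);ctr=ed-np.array([np.cos(th),0,np.sin(th)])*.026;und=ctr-n*.024
print('tilt deg',np.degrees(np.arctan(c[:2])),'z0',c[2],'x',x0,x1,'len',(x1-x0)/np.cos(th),len(a),'top ctr',ctr.round(4),'underside ctr(tool)',und.round(4),'n world',(R@n).round(3))
```

```bash
python3 tilt.py w9
```

```text
tilt deg [8.11147521 0.01941547] z0 0.0024945302623659103 x -0.0222801508597193 0.028383839717232278 len 0.05117598490757049 12045 top ctr [0.0026 0.     0.0029] underside ctr(tool) [-0.0007 -0.      0.0266] n world [-0.137  0.028  0.99 ]
```

creep_tool --ticks "0,0,0.001,0,0.05 | 0,0,0.001,0,0.05 | 0,0,0.001,0,0.05 | 0,0,0,0,0.05 | 0,0,0,0,0.05"

```text
time_s: 11.9
position: [0.3118, 0.2904, 0.0407]
tool_rot: [[-0.98, 0.198, -0.001], [0.198, 0.98, 0.0], [0.001, -0.0, -1.0]]
ft_force: [-11.8, -1.5, 25.7]
grip_width: 0.059
gripper_force: 36.7
```

```bash
python3 tilt.py w10 1
```

```text
tilt deg [12.32927549 -0.05828643] z0 0.0006639590497260898 x -0.020543467239329878 0.02921835010332579 len 0.05093658834456464 12523 top ctr [0.0038 0.     0.0015] underside ctr(tool) [-0.0013  0.      0.0249] n world [-0.208  0.041  0.977]
```

creep_tool --ticks "0,0,0.001,0,0.05 | 0,0,0.001,0,0.05 | 0,0,0.0005,0,0.05 | 0,0,0,0,0.05 | 0,0,0,0,0.05"

```text
time_s: 12.45
position: [0.3117, 0.2904, 0.0383]
tool_rot: [[-0.98, 0.198, -0.001], [0.198, 0.98, 0.0], [0.001, 0.0, -1.0]]
ft_force: [-13.6, -1.2, 29.0]
grip_width: 0.0594
gripper_force: 39.0
```

```bash
python3 tilt.py w11 1
```

```text
tilt deg [15.76746496  0.02008379] z0 -0.0008740497463024793 x -0.018852339218392758 0.02978512912338747 len 0.05053913200895239 12654 top ctr [0.0048 0.     0.0005] underside ctr(tool) [-0.0018 -0.      0.0236] n world [-0.265  0.054  0.963]
```

creep_tool --ticks "0,0,-0.002,0,0.05 | 0,0,-0.01,0,0.05 | 0,0,-0.03,0,0.05 | 0,0,-0.04,0,0.05 | 0,0,-0.04,0,0.05 | 0,0,-0.04,0,0.05 | 0,0,-0.04,0,0.05 | 0,0,0,0,0.05 | 0,0,0,0,0.05 | 0,0,0,0,0.05" --grip_n 40

```text
time_s: 13.5
position: [0.3125, 0.2901, 0.2374]
tool_rot: [[-0.98, 0.198, -0.002], [0.198, 0.98, -0.001], [0.002, -0.001, -1.0]]
ft_force: [0.3, -0.1, -2.0]
grip_width: 0.0591
gripper_force: 44.1
```

```bash
python3 tilt.py w12 1
```

```text
tilt deg [15.0714494   0.10333033] z0 -0.0008639589332211543 x -0.019301028761288336 0.02977972637194982 len 0.05082916027672274 12653 top ctr [0.0047 0.     0.0004] underside ctr(tool) [-0.0016 -0.      0.0236] n world [-0.252  0.054  0.966]
```

Held at 15.1° after lifting, matching the tilt. Before travelling I'll check the goal area for tall obstacles and compute the offsets.

Run:
```python
from h import *
for f in('wrist','w2','scene'):
    d=dict(np.load(f+'.npz'));P=pts(d)
    m=(d['depth']>.2)&(P[...,0]>.3)&(P[...,0]<.8)&(abs(P[...,1])<.2)&(P[...,2]>.14)&(P[...,2]<.5)
    if f=='scene': m&=np.hypot(P[...,0]-.55,P[...,1])>.12
    Q=P[m];print(f,len(Q),Q[::max(1,len(Q)//8)].round(2).tolist())
s=observe();p=np.array(s['position'],float);R=np.array(s['tool_rot'],float);print(R.T@(np.array([.6517,-.0833,.2305])-p))
```

```text
wrist 0 []
w2 0 []
scene 346 [[0.46, 0.08, 0.5], [0.43, 0.09, 0.5], [0.43, 0.08, 0.49], [0.39, 0.08, 0.5], [0.45, 0.09, 0.48], [0.43, 0.06, 0.47], [0.42, 0.06, 0.48], [0.46, 0.08, 0.46], [0.45, 0.08, 0.46]]
[-0.40639091 -0.29897939  0.00633114]
```

creep_tool --ticks "0,0,0,-7,0.05 | 0,0,0,-6.3,0.05 | 0,0,0,0,0.05"

```text
time_s: 13.85
position: [0.3127, 0.2903, 0.2373]
tool_rot: [[-0.999, -0.034, -0.002], [-0.034, 0.999, -0.001], [0.002, -0.001, -1.0]]
ft_force: [0.8, 0.3, -1.9]
grip_width: 0.0592
gripper_force: 44.0
```

Run:
```python
from h import *
s=observe();p=np.array(s['position'],float);R=np.array(s['tool_rot'],float);print(R.T@(np.array([.6517,-.0833,.2305])-p))
```

```text
[-0.3261001  -0.3849147   0.00647403]
```

creep_tool --ticks "-0.015,-0.02,-0.01,0,0.05 | -0.028,-0.034,-0.01,0,0.05 | -0.028,-0.034,0,0,0.05 | -0.028,-0.034,0,0,0.05 | -0.028,-0.034,0,0,0.05 | -0.028,-0.034,0,0,0.05 | -0.028,-0.034,0,0,0.05 | -0.028,-0.034,0,0,0.05 | -0.028,-0.034,0,0,0.05 | -0.028,-0.034,0,0,0.05"

```text
time_s: 14.85
position: [0.5915, -0.0281, 0.2572]
tool_rot: [[-1.0, -0.029, -0.002], [-0.029, 1.0, 0.001], [0.002, 0.001, -1.0]]
ft_force: [0.3, 1.1, -1.4]
grip_width: 0.0589
gripper_force: 44.1
```

creep_tool --ticks "-0.025,-0.03,0,0,0.05 | -0.016,-0.015,0,0,0.05 | 0,0,0,0,0.05 | 0,0,0,0,0.05 | 0,0,0,0,0.05"

```text
time_s: 15.35
position: [0.6325, -0.0692, 0.2581]
tool_rot: [[-0.999, -0.033, -0.001], [-0.033, 0.999, 0.0], [0.001, 0.0, -1.0]]
ft_force: [0.5, 1.0, -0.6]
grip_width: 0.059
gripper_force: 44.1
```

Run:
```python
from h import *
s=observe();p=np.array(s['position'],float);R=np.array(s['tool_rot'],float);print(s['q'],R.T@(np.array([.6517,-.0833,.2305])-p))
```

```text
[-1.68911547e+01  3.06200368e+01  5.86843397e+01  8.26710671e-03
  9.07536522e+01 -1.08770268e+02] [-0.01872844 -0.01469797  0.02755167]
```

Plenty of time is left. Finishing the approach gently, then verifying with the wrist and scene cameras.

creep_tool --ticks "-0.0187,-0.0147,0,0,0.05 | 0,0,0.01,0,0.05 | 0,0,0.01,0,0.05 | 0,0,0.0075,0,0.05 | 0,0,0,0,0.05 | 0,0,0,0,0.05 | 0,0,0,0,0.05"

```text
time_s: 16.05
position: [0.6523, -0.084, 0.2314]
tool_rot: [[-0.999, -0.033, 0.001], [-0.033, 0.999, -0.0], [-0.001, -0.0, -1.0]]
ft_force: [0.3, 0.6, -1.5]
grip_width: 0.059
gripper_force: 44.0
```

```bash
python3 tilt.py w13 1
```

Run:
```python
from h import *
s=observe();p=np.array(s['position'],float);R=np.array(s['tool_rot'],float)
b=p+R@np.array([-.0016,0,.0236]);print('underside ctr',b,'err',b-np.array([.6533,-.0833,.2069]),s['qvel'],s['ft_force'])
a=grab('scene','s2');c=grab('side','sd2')
u,v=proj(a,b).astype(int);x,y=proj(c,b).astype(int);print(u,v,x,y)
o=[]
for i,(q,w) in((a,(u,v)),(c,(x,y))):
    t=q['pixels'][w[1]-50:w[1]+60,w[0]-55:w[0]+55,::-1];o.append(cv2.resize(t,(390,390),interpolation=cv2.INTER_CUBIC))
cv2.imwrite('pics/final.png',np.hstack(o))
```

```text
tilt deg [15.08396486  0.04913046] z0 -0.0006102421310933174 x -0.0192973693261721 0.029636332808564213 len 0.05067985109383359 12615 top ctr [0.0045 0.     0.0006] underside ctr(tool) [-0.0017 -0.      0.0238] n world [-0.261 -0.008  0.965]
underside ctr [ 0.65391752 -0.08401794  0.20780847] err [ 0.00061752 -0.00071794  0.00090847] [-0.13372962  0.21715989  0.01159863 -0.02469707  0.0080081  -0.0377268 ] [-0.05375623 -0.36578048 -1.49992231]
245 133 223 141Traceback (most recent call last):
  File "<stdin>", line 8, in <module>
IndexError: invalid index to scalar variable.
```

Run:
```python
import cv2,numpy as np
o=[cv2.resize(cv2.imread(f'pics/{n}.png')[y-50:y+60,x-55:x+55],(390,390),interpolation=cv2.INTER_CUBIC) for n,x,y in(('s2',245,133),('sd2',223,141))]
cv2.imwrite('pics/final.png',np.hstack(o))
```

```text
(no output)
```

View pics/final.png

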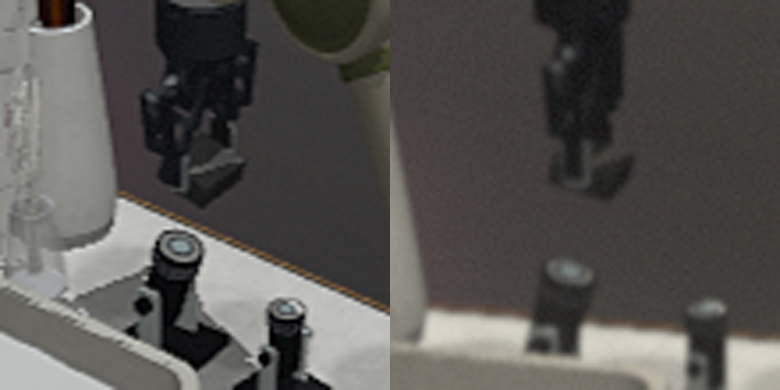

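Both crops show the block held over the larger camera (lens at crop (180,243) and (570,270)). It is tilted with the lens, centred on the line of sight and clear of everything. Handing in.

```bash
python3 -c "
from rig import close_job
print(close_job())"
```

```text
the job is handed in; nothing more can be done
None
```

The block was seated flat in the gauge, let go, taken out again, and handed in at about 16 s held still at the larger camera's focus point: by my measurements about 1 mm off centre and about 1° off square; the hand-in returned no verdict.

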